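Shut the bin flap and thread its locking pin

ROBOT

A 6-joint arm with a two-finger parallel gripper is mounted at the origin on the work surface. World frame = base frame: x ahead of the robot, y to its left, z up, the work surface at z = 0. Lengths are in m, angles in rad, forces in N, time in s.
With the tool pointing down it reaches from about 0.425 to 0.925 m from the base axis. Payload 12.5 kg.
Tool frame: the origin (TCP) lies midway between the tips of the shut fingers; the grasp point (between the pads) lies behind it (env.grasp_offset is the z of the grasp point in the tool frame, in m); z points along the fingers, y is the direction in which the jaws open and shut (so a half turn about z gives the same grasp; the last joint's range is limited). The gripper opens to 85 mm and grips with 20 to 120 N. Pads are 22 mm wide; open, the fingers measure 114 mm over their backs; the gripper's body (76 mm by 85 mm) begins 54 mm behind the grasp point. The pads swing forward as they close: fully open they stand 13 mm farther back than shut.
Start: joints at [1.049, 0.491, 1.559, -0, 1.092, -0.106], TCP at [0.252, 0.572, 0.231] pointing down, gripper open.
Joint ranges: [-3.1, 3.1], [-0.84, 2.19], [0.05, 2.79], [-1.13, 4.28], [0.06, 2.93], [-2.69, 2.69]. Speed limits (rad/s): [2.22, 2.22, 2.79, 3.14, 3.14, 3.14].

INTERFACE

Orientations are given as a unit quaternion [w, x, y, z].
In Python, from workcell import monitor, imaging, ticket, env gives the robot as it stands.
- The arm moves only by the tool carry_out, never from a script. Its argument "targets" is a list of rows, each a list of 6 numbers: the shift along the world's x, y, z in mm, then the turn, a rotation vector about the world's x, y, z in degrees. A call has 1 to 20 rows; each row is the pose to reach, as a shift and turn from the pose commanded when the call began; what a row does not reach only later rows make up. A row lasts 1/12 s, in which the tool goes at most 41.7 mm and 7.16 degrees, less where a joint would pass 70% of its speed; a pose out of reach is approached as far as the arm can. A call with a gripper value outside its range is refused whole. "gripper" is the opening, from 0 (shut) to 1 (fully open), set as the call begins (left out, the last holds). The fingers move at their own pace and stop on an object; "squeeze" is the grip in N (left out, the last holds). Time passes only in rows, so rows that repeat a pose let the fingers close. It gives the time, the measured TCP pose, the force and the opening at its end, in the units of the state.
- monitor.state(): the state, without advancing time (a new reading comes with each control period).
- imaging.snapshot(name): name is "scene" or "side" or "wrist"; returns (picture, depth): 480x640x3 uint8, red, green, blue; 480x640 float32, m along the optical axis (not along the pixel's ray), 0 where there is no reading.
- imaging.camera_model(name): a dict with "fov_y" (degrees; the focal length in pixels is half the picture's height over the tangent of half this angle, whatever the lens; pixels are square), "cx", "cy" (the principal point, pixels), "D" ([k1, k2, p1, p2, k3] as OpenCV has them; the pictures are not rectified), "origin" and "attitude" of the camera in the world. Camera axes: x right, y down, z forward; pixel columns grow to the right and rows downward; lengths in m; the calibration is good to about 2 mm. A picture is of the moment at which its call begins: read the wrist's pose just before it. camera_model takes no time and is no camera call; for the wrist camera it gives the pose at the moment of the call.
- ticket.sign_off(): hands the job in, once; it reports no verdict.
The state is a dict: "time_s": time; "joint_positions": joint angles; "joint_velocities": joint speeds; "tau": joint torques, N m; "ee_pos": TCP position; "tool_rot": TCP orientation; "force": force on the tool from outside, world axes, zero at the start; "ft_torque": the same for the moment, N m; "width": finger opening in m.
Only numpy, scipy, OpenCV 4.12 (cv2) and the standard library are available. Lean on these libraries where they do the work, as an engineer would, in place of code of your own. Each camera call takes 0.05 s, during which the arm holds its last target.

TASK

Shut the pine flap on the shallow bin, then take the steel locking pin out of its pine rest block and lock the catch with it: thread it down through the slot of the flap's hasp plate, the eyes of the two loose slide bars beneath it and the lower lug, until its collar sits fully home on the hasp plate, and let go. The bars' eyes have drifted out of line, one to each side, by unknown amounts, so feel for each eye and never force the pin; leave the padlock, the two hinges and the cupboard catch where they lie.

Things in the scene. Friction and masses are not known exactly. Their poses are not given: they have to be found in the camera images.
- bin: shallow pine bin fixed to the countertop, 200 (x) by 220 (y) by 75 mm high. Origin on the countertop straight under the upright axis of the catch on its front; x points from the catch into the bin (walls x = 25 to 225 mm), y along the front, z up. The catch is a stack on that axis; from above: hasp plate, upper bar, lower bar, lug. It bends if the pin presses on it with over 40 N
- catch_top (a point): point on the catch's upright axis, 92 mm up: the level of the hasp plate's top face when the flap is shut; fixed to the bin, same axes as the bin. The hasp plate (on the flap) is then at z 87-92 mm, 60 mm wide in y, with a slot 13 mm (x) by 42 mm (y) centred on the axis
- bar_guides (a point): fixed point on the catch's axis 66 mm up, between two steel slide bars (tops 76 and 61 mm up, 5 mm thick) that lie along y, ends hidden in guide blocks. Each has a round 13 mm eye, on the axis in x but 3.5 to 11 mm off it in y, one left, one right, unmeasured: feel for it. Each slides in y alone, on its own, 14 mm either way against 3 N; a pin in its eye drags it along
- lug_hole (a point): centre of the upper mouth of the lower lug's round 13 mm hole, on the catch's upright axis, 46 mm up; the steel lug is 8 mm thick and fixed to the bin. All holes of the catch have a 1 mm chamfer at the mouth
- flap (a joint): opening angle of the pine flap (rad): 0 = shut on its stop, growing to 1.3 as its front edge rises. Hinged along the bin's far rim (bin x = 225 mm, z = 75 mm); the stiff hinge (0.75 N m of friction) holds it where it is left; a downward push of a few newtons near the front shuts it
- flap_push (a point): point on the flap's top face, 130 mm from the hinge line, midway across; a good place to push it shut; when shut it is 87 mm up, at bin x = 95 mm. The flap is 200 mm long, 224 mm wide, 12 mm thick; its hasp plate lies on top, from 143 to 243 mm from the hinge
- pin_grip (a point): grip point of the steel locking pin, on its axis in the square head, 90 mm above its tip. It stands tip down in the rest block: shank 10 mm across, 62 mm long, 1 mm chamfer at the tip (flat end 8 mm across); collar 26 mm across, 5 mm thick; head 18 by 18 mm from 67 to 105 mm above the tip, flats square to its x and y axes. Mass about 0.15 kg
- pin_tip (a point): centre of the pin's flat lower end; z axis up along the pin
- block: pine rest block 60 by 60 by 66 mm high, fixed, origin at the centre of its underside; the pin's shank stands in its upright 12 mm through hole, collar on the block's top, tip 4 mm above the countertop
- padlock: round steel disc padlock lying flat, 70 mm across, 26 mm thick, origin under its centre; leave it alone
- hinge_a: olive parliament hinge lying flat, open, about 102 by 90 mm and 11 mm high, origin under its centre; leave it alone
- hinge_b: another such olive hinge; leave it alone
- cupcatch: small copper-plated cupboard catch 30 by 55 mm, 24 mm high, origin under its centre; leave it alone

How it is judged:
On the way, in this order (a step that is already met when the one before it is completed fails the run):
1. the flap is shut (value of joint flap below 0.03 rad), for 0.2 s.
2. the pin is threaded down into the lower lug with the flap shut (value of joint flap below 0.04 rad and z of pin_tip in the frame of lug_hole below -0.003 m and horizontal distance between pin_tip and lug_hole below 0.004 m), for 0.1 s.
At the end, for the whole second after the job is handed in: the flap is shut (under 0.03 rad); the pin stands upright (within 0.10 rad) at rest in the catch, its tip through the lower lug within 5 mm of the catch's axis and its collar within 3 mm of the hasp plate; it is let go (value of joint flap below 0.03 rad and z of pin_tip in the frame of catch_top below -0.059 m and horizontal distance between pin_tip and lug_hole below 0.005 m and angle between pin_tip's own z axis and vertical below 0.1 rad and linear speed of pin below 0.02 m/s); the robot touches nothing.
It fails at once if the pin is pressed on the catch with more than 40 N (contact force between pin and bin above 40 N).
It fails at once if a bystander is moved more than 15 mm (distance of any of padlock, hinge_a, hinge_b, cupcatch from where it was at the start of the episode above 0.015 m).
It also fails if it takes over 67 s, if anything falls off the work surface, if the arm or the gripper's body presses on something with over 40 N, if the wrist force passes 120 N, or if a joint passes its speed limit or range.

## Working session

There is one attempt and no reset: what is moved stays moved. The work goes in short steps, Python scripts to look and compute and a tool call to move; the robot and the scene stay as the last step left them, time stands still between calls to the robot, and variables do not carry over. Pictures are saved under pics/ and viewed, and the job is handed in when it is done.

Besides the shell and the picture viewer there is one more tool, called after "Call:" as a command line: name --pt "numbers of a row" for each row, then --argument value for the rest. carry_out: Moves the arm, as the interface text tells. Its arguments: {"type":"object","properties":{"targets":{"type":"array","items":{"type":"array","items":{"type":"number"}}},"gripper":{"type":"number"},"squeeze":{"type":"number"}},"required":["targets"]}

```bash
ls; mkdir -p pics; cat > h.py <<'E'
from workcell import monitor, imaging, ticket, env
import numpy as np, cv2
from scipy.spatial.transform import Rotation as R
def cam(n):
    m=imaging.camera_model(n); f=240/np.tan(np.radians(m['fov_y'])/2)
    K=np.array([[f,0,m['cx']],[0,f,m['cy']],[0,0,1]]); 
    a=np.array(m['attitude'],float)
    Rm=a if a.shape==(3,3) else R.from_quat(a[[1,2,3,0]]).as_matrix()
    return K,np.array(m['D'],float),np.array(m['origin']),Rm
def ray(c,u,v):
    K,D,o,Rm=c
    p=cv2.undistortPoints(np.array([[[u,v]]],float),K,D)[0,0]
    return o,Rm@np.array([p[0],p[1],1])
def onz(c,u,v,z):
    o,d=ray(c,u,v); return o+d*(z-o[2])/d[2]
def proj(c,P):
    K,D,o,Rm=c
    q=(np.atleast_2d(P)-o)@Rm
    return cv2.projectPoints(q,np.zeros(3),np.zeros(3),K,D)[0][:,0]
def cloud(c,dep):
    K,D,o,Rm=c
    h,w=dep.shape
    uv=np.stack(np.meshgrid(np.arange(w),np.arange(h)),-1).reshape(-1,1,2).astype(float)
    p=cv2.undistortPoints(uv,K,D)[:,0]
    d=dep.reshape(-1,1)
    P=np.hstack([p*d,d])@Rm.T+o
    P[d[:,0]<=0]=np.nan
    return P.reshape(h,w,3)
E
python3 - <<'E'
from h import *
print(monitor.state()); print(env.grasp_offset)
for n in ("scene","side","wrist"):
    c=cam(n); im,d=imaging.snapshot(n); print(n,imaging.camera_model(n))
    cv2.imwrite(f'pics/{n}0.png',im[...,::-1]); np.savez(f'{n}0.npz',im=im,d=d,K=c[0],D=c[1],o=c[2],R=c[3])
E
```

```text
pics
{'time_s': 0.0, 'joint_positions': array([ 1.04939424e+00,  4.91549916e-01,  1.55947634e+00, -1.66759801e-05,
        1.09168095e+00, -1.05606264e-01]), 'joint_velocities': array([ 0.00077421,  0.00060741, -0.00021537, -0.00036396, -0.0012576 ,
       -0.00016979]), 'tau': array([ 1.10776400e-03, -6.18452597e+01, -2.61584920e+01, -1.11517695e-04,
        4.08381646e-03, -2.50795310e-06]), 'ee_pos': array([0.25231768, 0.57154868, 0.23072446]), 'tool_rot': array([-1.64825296e-04,  2.06399736e-01,  9.78467597e-01, -5.32398723e-04]), 'force': array([ 0.22173235,  0.48521733, -0.16685008]), 'ft_torque': array([-0.02315127, -0.02231616, -0.00894945]), 'width': 0.0854081778404719}
-0.0187
scene {'fov_y': 53.407411126958934, 'cx': 315.42773529496867, 'cy': 235.01173454206972, 'D': array([-0.02420105,  0.        ,  0.        ,  0.        ,  0.        ]), 'origin': array([1.06990089, 0.44177592, 1.04430945]), 'attitude': array([-0.13387658,  0.42093481,  0.85623065, -0.26788063])}
side {'fov_y': 48.2292398736426, 'cx': 323.20267582863784, 'cy': 230.03141441507717, 'D': array([0.05404593, 0.        , 0.        , 0.        , 0.        ]), 'origin': array([ 0.23689489, -1.02317196,  0.77480453]), 'attitude': array([-0.47587326,  0.86789666, -0.11952225,  0.07755296])}
wrist {'fov_y': 58.26144730337619, 'cx': 321.08959871522643, 'cy': 248.19960892562943, 'D': array([-0.02363192,  0.        ,  0.        ,  0.        ,  0.        ]), 'origin': array([0.18274739, 0.60212283, 0.37401286]), 'attitude': array([0.12440457, 0.82866864, 0.5398193 , 0.08016803])}
```

View pics/scene0.png

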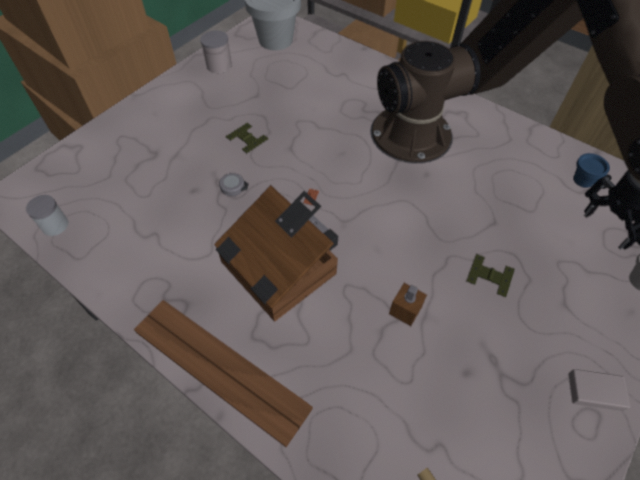

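View pics/side0.png

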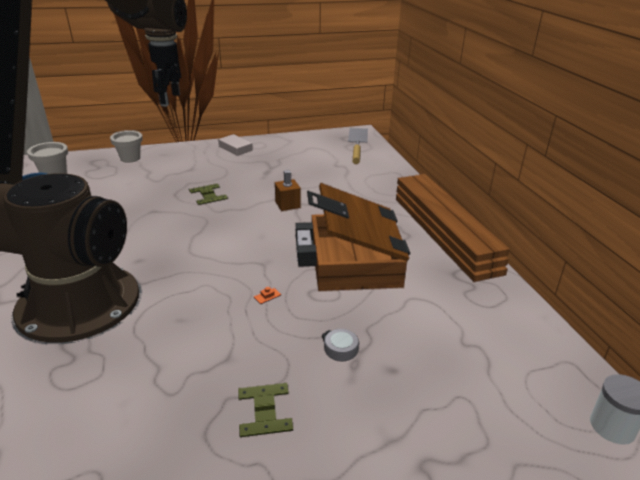

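View pics/wrist0.png

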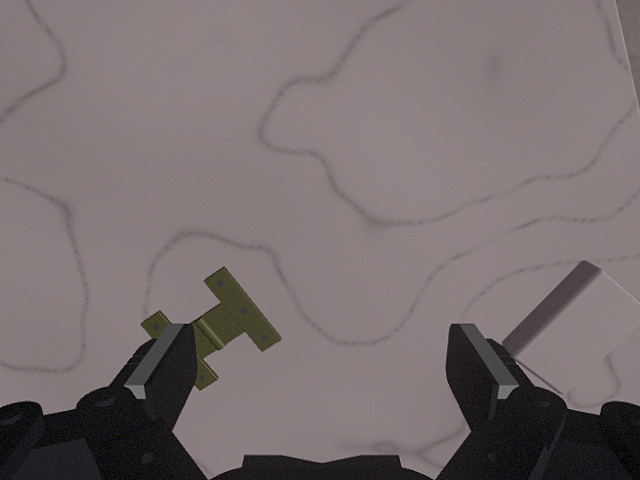

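The scene view shows the bin near (275,250), its dark hasp at (300,212), the rest block with the pin at (408,300), and a hinge at (491,275). In the side view the catch guide is at (305,243), the flap is open, the block is at (288,193), and the cupcatch is at (267,294). Next I'll measure coarse positions.

```bash
python3 - <<'E'
from h import *
for n,pts in (("scene",[(411,292),(408,300),(275,190),(216,243),(270,318),(336,262),(228,249),(263,289),(282,222),(306,200),(331,240),(405,320),(491,275),(232,184)]),("side",[(288,178),(288,188),(305,243),(304,257),(330,203),(389,213),(398,245),(315,248),(315,287),(404,287),(267,294)])):
    z=np.load(f'{n}0.npz'); c=(z['K'],z['D'],z['o'],z['R']); P=cloud(c,z['d']); 
    print(n,c[2])
    for u,v in pts: print((u,v),np.round(P[v,u],3))
    im=z['im'][...,::-1]
    if n=='scene': cr=im[170:330,200:450]
    else: cr=im[150:310,250:450]
    cv2.imwrite(f'pics/{n}0c.png',cv2.resize(cr,(800,int(800*cr.shape[0]/cr.shape[1])),interpolation=2)[:600])
E
```

```text
scene [1.06990089 0.44177592 1.04430945]
(411, 292) [0.544 0.308 0.108]
(408, 300) [0.544 0.308 0.07 ]
(275, 190) [ 0.538 -0.085  0.166]
(216, 243) [ 0.705 -0.138  0.087]
(270, 318) [ 0.748  0.063 -0.   ]
(336, 262) [0.558 0.115 0.062]
(228, 249) [ 0.704 -0.096  0.098]
(263, 289) [0.733 0.039 0.096]
(282, 222) [ 0.595 -0.017  0.155]
(306, 200) [ 0.415 -0.091  0.004]
(331, 240) [0.521 0.072 0.075]
(405, 320) [0.564 0.322 0.016]
(491, 275) [0.326 0.429 0.012]
(232, 184) [ 0.51  -0.281  0.024]
side [ 0.23689489 -1.02317196  0.77480453]
(288, 178) [0.536 0.298 0.09 ]
(288, 188) [0.534 0.292 0.061]
(305, 243) [ 0.504 -0.011  0.075]
(304, 257) [ 0.49  -0.056  0.068]
(330, 203) [0.569 0.008 0.163]
(389, 213) [0.737 0.043 0.092]
(398, 245) [ 0.699 -0.103  0.096]
(315, 248) [ 0.52  -0.041  0.078]
(315, 287) [ 0.51  -0.083 -0.002]
(404, 287) [ 0.709 -0.137 -0.001]
(267, 294) [ 0.394 -0.099  0.014]
```

```bash
ls pics
```

```text
scene0.png
scene0c.png
side0.png
side0c.png
wrist0.png
```

View pics/scene0c.png

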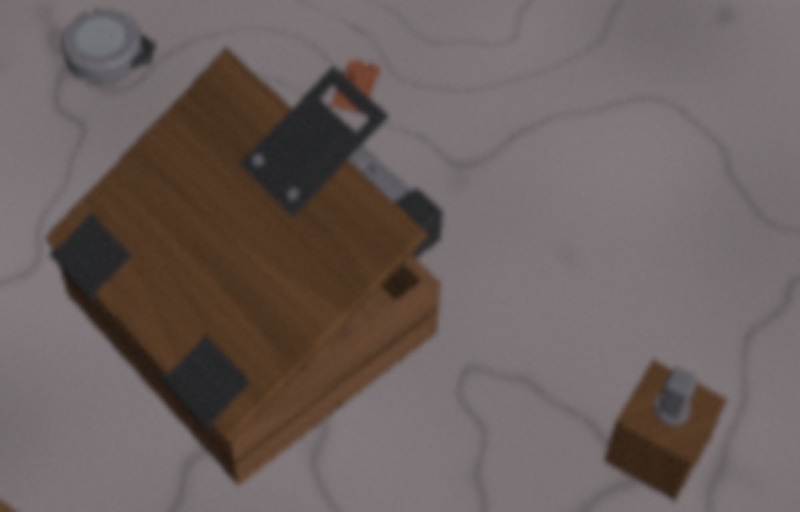

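View pics/side0c.png

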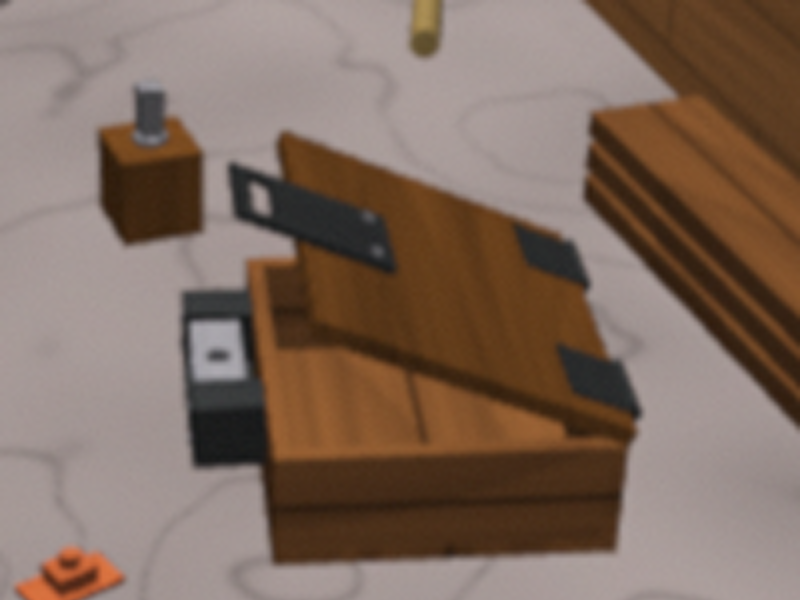

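```bash
cat >> h.py <<'E'
def tool():
    s=monitor.state(); q=s['tool_rot']; return s['ee_pos'],R.from_quat(q[[1,2,3,0]]),s
def camAt(p,Rt):
    # predicted wrist cam for tool pose (uses relative transform now)
    K,D,o,Rm=cam('wrist'); p0,R0,_=tool()
    return K,D,p+Rt.apply(R0.inv().apply(o-p0)),Rt.as_matrix()@R0.as_matrix().T@Rm
def down(yaw): # yaw deg: tool x-axis? rotation about world z from diag(1,-1,-1)
    return R.from_euler('z',yaw,degrees=True)*R.from_quat([1,0,0,0])
E
python3 - <<'E'
from h import *
p,Rt,s=tool()
print(np.round(Rt.as_matrix(),3)); K,D,o,Rm=cam('wrist')
print('cam in tool',Rt.inv().apply(o-p),'axis world',Rm[:,2],'axis tool',Rt.inv().apply(Rm[:,2]), Rt.inv().as_matrix()@Rm)
# block top from scene cloud
for n in('scene','side'):
    z=np.load(f'{n}0.npz'); c=(z['K'],z['D'],z['o'],z['R']); P=cloud(c,z['d'])
    m=(abs(P[...,0]-.54)<.06)&(abs(P[...,1]-.305)<.06)
    for lo,hi in((.058,.069),(.098,.115)):
        q=P[m&(P[...,2]>lo)&(P[...,2]<hi)]
        if len(q)>3:
            r=cv2.minAreaRect((q[:,:2]*1000).astype(np.float32)); print(n,lo,len(q),r,np.median(q,0))
    m=(abs(P[...,0]-.62)<.2)&(abs(P[...,1]+.01)<.16)&(P[...,2]>.08)&(P[...,2]<.2)
    q=P[m]
    # plane ransac
    best=0
    rng=np.random.default_rng(0)
    for _ in range(300):
        a=q[rng.choice(len(q),3,False)]; nn=np.cross(a[1]-a[0],a[2]-a[0]); L=np.linalg.norm(nn)
        if L<1e-6: continue
        nn/=L; d=abs((q-a[0])@nn)<.002
        if d.sum()>best: best=d.sum(); bn=nn*np.sign(nn[2]); inl=q[d]
    cc=inl.mean(0); bn=np.linalg.svd(inl-cc)[2][2]; bn*=np.sign(bn[2])
    print(n,best,bn,'open',np.arccos(bn[2]),'az x axis bin',np.degrees(np.arctan2(bn[1],bn[0])), cc)
E
```

```text
[[-0.915  0.404 -0.   ]
 [ 0.404  0.915 -0.001]
 [ 0.    -0.001 -1.   ]]
cam in tool [ 0.0759809  -0.00033059 -0.14312844] axis world [ 0.26717745 -0.11962784 -0.95619318] axis tool [-2.92860674e-01 -7.62914906e-04  9.56154822e-01] [[-4.60026197e-04 -9.56155016e-01 -2.92860674e-01]
 [ 9.99999678e-01 -2.47447612e-04 -7.62914906e-04]
 [ 6.56997240e-04 -2.92860930e-01  9.56154822e-01]]
scene 0.058 398 ((535.069580078125, 306.66925048828125), (63.50584411621094, 60.44446563720703), 4.2619218826293945) [0.54371312 0.31206326 0.06686196]
scene 0.098 80 ((535.1284790039062, 306.565673828125), (19.769243240356445, 18.132211685180664), 3.427175521850586) [0.53807162 0.30705844 0.10989431]
scene 4759 [ 0.3920579  -0.08024029  0.91643445] open 0.41171852220856914 az x axis bin -11.566671550478752 [ 0.64671032 -0.00772699  0.12630144]
side 0.058 222 ((536.0263061523438, 304.0419616699219), (61.928993225097656, 70.7159194946289), 4.596391677856445) [0.53143697 0.29529451 0.06392869]
side 0.098 40 ((534.0890502929688, 305.8443603515625), (17.202985763549805, 20.747177124023438), 7.343229293823242) [0.53374247 0.30234119 0.1065709 ]
side 2797 [ 0.39318882 -0.07817856  0.91612808] open 0.4124834115870004 az x axis bin -11.24557632326963 [ 0.63995734 -0.02824938  0.12514254]
```

Call:
carry_out --pt "24 -28 12 0 0 3" --pt "55 -65 30 0 0 8" --pt "85 -100 50 0 0 14" --pt "115 -135 75 0 0 20" --pt "145 -170 100 0 0 25" --pt "172 -202 119 0 0 28" --pt "198 -235 119 0 0 28" --pt "220 -262 119 0 0 28" --pt "238 -282 119 0 0 28" --pt "238 -282 119 0 0 28" --pt "238 -282 119 0 0 28" --pt "238 -282 119 0 0 28" --gripper 0

```text
time_s: 1.15
ee_pos: [0.4909, 0.2889, 0.35]
tool_rot: [-0.0, -0.035, 0.999, -0.0]
force: [-0.8, -0.4, -0.1]
width: -0.0001
```

```bash
cat >> h.py <<'E'
def grab(n,tag):
    c=cam(n); im,d=imaging.snapshot(n)
    cv2.imwrite(f'pics/{tag}.png',im[...,::-1]); np.savez(f'{tag}.npz',im=im,d=d,K=c[0],D=c[1],o=c[2],R=c[3])
def load(tag):
    z=np.load(f'{tag}.npz'); return (z['K'],z['D'],z['o'],z['R']),z['im'][...,::-1].copy(),z['d']
E
python3 - <<'E'
from h import *
grab('wrist','w1'); p,Rt,s=tool(); print(s['time_s'],p,s['joint_positions'],Rt.as_euler('xyz',degrees=True),s['force'])
E
```

```text
1.2 [0.49026618 0.28975289 0.35005206] [ 4.17660559e-01  3.12907669e-01  1.52422353e+00  3.35010807e-04
  1.30502623e+00 -1.22531427e+00] [ 1.79993535e+02 -3.67187552e-02 -1.75869521e+02] [-0.51818966  0.05632668 -1.1878435 ]
```

View pics/w1.png

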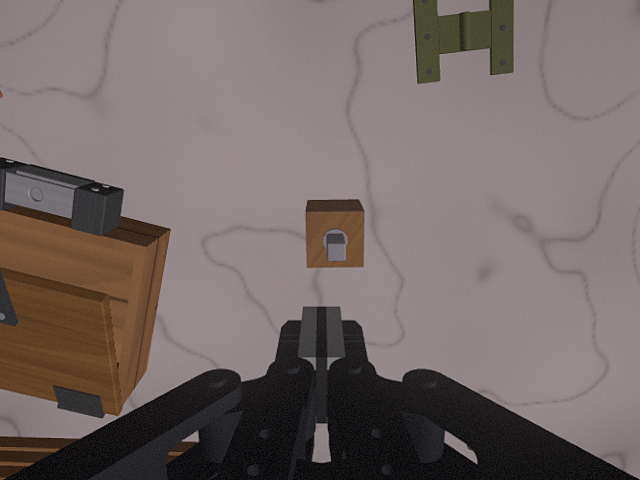

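The wrist view shows the block's top face at about (307..364, 210..267), the pin head top at (337,254), and the catch's bar with its eye at (37,194).

```bash
python3 - <<'E'
from h import *
c,im,d=load('w1')
hsv=cv2.cvtColor(im,cv2.COLOR_BGR2HSV)
cr=im[185:285,290:380]; cv2.imwrite('pics/w1b.png',cv2.resize(cr,None,fx=6,fy=6,interpolation=2))
cr=im[140:250,0:140]; cv2.imwrite('pics/w1e.png',cv2.resize(cr,None,fx=5,fy=5,interpolation=2))
P=cloud(c,d)
for u,v in((337,254),(320,240),(337,240),(250,300)): print(P[v,u])
m=(abs(P[...,0]-.54)<.06)&(abs(P[...,1]-.305)<.06)
for lo,hi in((.06,.069),(.10,.115)):
    q=P[m&(P[...,2]>lo)&(P[...,2]<hi)]; print(len(q),cv2.minAreaRect((q[:,:2]*1000).astype(np.float32)),np.median(q[:,2]))
E
```

```text
[0.5367408  0.30719319 0.10913341]
[0.53675975 0.29111193 0.06515341]
[0.52622095 0.30672141 0.09823962]
[0.63821257 0.21089008 0.00132064]
2694 ((535.1192016601562, 306.4920349121094), (60.75455856323242, 59.98013687133789), 4.32930850982666) 0.06651164149907471
377 ((534.3710327148438, 306.14117431640625), (17.287290573120117, 16.983009338378906), 4.229974746704102) 0.10925315944966324
```

View pics/w1b.png

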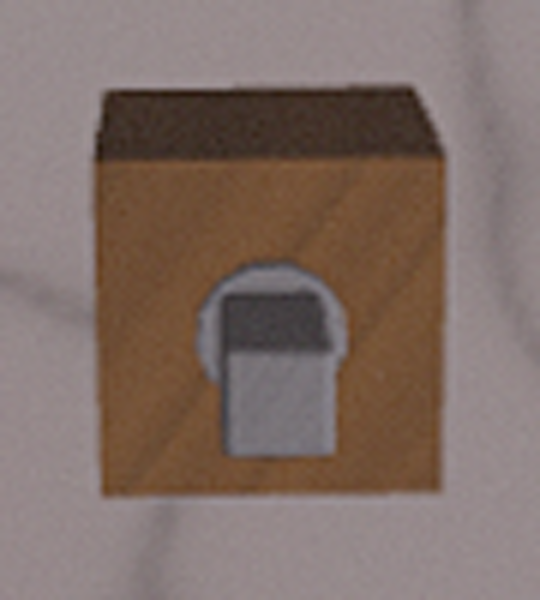

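View pics/w1e.png

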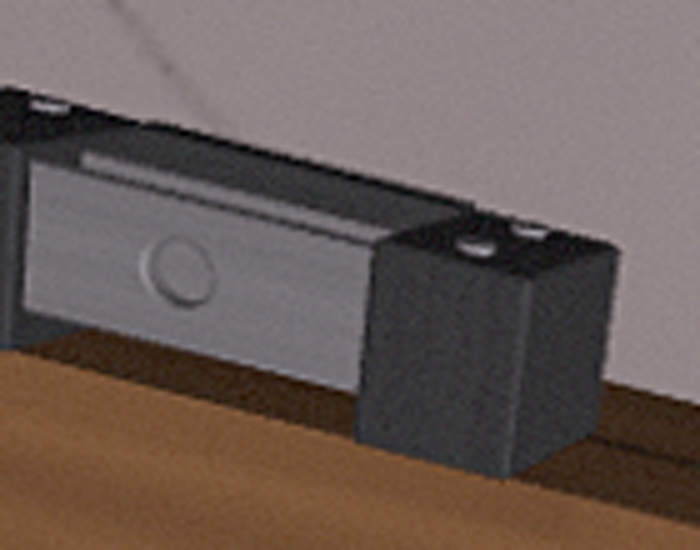

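```bash
python3 - <<'E'
from h import *
for n in('scene0','side0'):
    c,im,d=load(n); P=cloud(c,d)
    q=P[(abs(P[...,0]-.62)<.2)&(abs(P[...,1]+.01)<.17)&(P[...,2]>.08)&(P[...,2]<.2)]
    nn=np.array([.3926,-.0792,.9163]); nn/=np.linalg.norm(nn)
    off=np.median(q@nn); s=q@nn-off
    h=np.histogram(q@nn,bins=np.arange(.2,.5,.001)); 
    pk=h[1][h[0].argmax()]+.0005; inl=q[abs(q@nn-pk)<.002]; pk=(inl@nn).mean()
    yaw=np.radians(-11.4); X=np.array([np.cos(yaw),np.sin(yaw)]);Y=np.array([-X[1],X[0]])
    w=inl[:,:2]@Y; print(n,'y ext',np.percentile(w,[0,.5,99.5,100]),'mid',(np.percentile(w,.3)+np.percentile(w,99.7))/2)
    # hinge: nn.(hx*X, .075)+.012=pk
    cx=np.hypot(nn[0],nn[1]); hx=(pk-.012-nn[2]*.075)/cx; print('hx',hx)
    ym=(w.min()+w.max())/2; o=X*(hx-.225)+Y*ym; print('origin',o,'push',o+X*.095)
E
```

```text
scene0 y ext [0.0021608  0.00427118 0.22561945 0.22729072] mid 0.11492899403261249
hx 0.723328824892206
origin [0.51117377 0.013964  ] push [ 0.60429953 -0.00481345]
side0 y ext [-0.00462854 -0.00096407  0.22166185  0.2244327 ] mid 0.11030207691332757
hx 0.718107699131033
origin [0.50510222 0.01026749] push [ 0.59822798 -0.00850996]
```

Call:
carry_out --pt "10 -30 0 0 0 -3" --pt "24 -65 0 0 0 -8" --pt "38 -102 -10 0 0 -13" --pt "52 -140 -30 0 0 -15" --pt "66 -177 -60 0 0 -15" --pt "80 -213 -90 0 0 -15" --pt "94 -250 -110 0 0 -15" --pt "104 -277 -135 0 0 -15" --pt "111 -295 -160 0 0 -15" --pt "111 -295 -185 0 0 -15" --pt "111 -295 -190 0 0 -15" --pt "111 -295 -190 0 0 -15"

```text
time_s: 2.2
ee_pos: [0.6005, -0.004, 0.1588]
tool_rot: [-0.002, 0.094, 0.996, 0.0]
force: [0.2, 0.6, 0.7]
width: -0.0
```

Call:
carry_out --pt "0 0 -8 0 0 0" --pt "0 0 -16 0 0 0" --pt "0 0 -24 0 0 0" --pt "0 0 -32 0 0 0" --pt "0 0 -40 0 0 0" --pt "0 0 -48 0 0 0" --pt "0 0 -56 0 0 0" --pt "0 0 -62 0 0 0" --pt "0 0 -66 0 0 0" --pt "0 0 -69 0 0 0" --pt "0 0 -71 0 0 0"

```text
time_s: 3.12
ee_pos: [0.601, -0.0052, 0.0888]
tool_rot: [-0.001, 0.094, 0.996, 0.0]
force: [-2.5, 0.3, 2.5]
width: -0.0001
```

Call:
carry_out --pt "0 0 -1 0 0 0" --pt "0 0 -2 0 0 0" --pt "0 0 -2 0 0 0"

```text
time_s: 3.37
ee_pos: [0.6015, -0.0053, 0.0873]
tool_rot: [0.0, 0.094, 0.996, 0.0]
force: [-0.1, 0.5, 0.9]
width: 0.0004
```

Call:
carry_out --pt "0 0 -1 0 0 0" --pt "0 0 -1 0 0 0" --pt "0 0 -1 0 0 0"

```text
time_s: 3.62
ee_pos: [0.6017, -0.0053, 0.0871]
tool_rot: [0.001, 0.094, 0.996, -0.0]
force: [-2.9, 1.3, 8.1]
width: 0.0
```

Call:
carry_out --pt "0 0 0 0 0 0" --pt "0 0 15 0 0 0" --pt "0 0 45 0 0 0" --pt "-20 4 80 0 0 0" --pt "-45 8 110 0 0 0" --pt "-75 14 135 0 0 0" --pt "-100 18 160 0 0 0" --pt "-110 20 163 0 0 0" --pt "-110 20 163 0 0 0" --pt "-110 20 163 0 0 0" --pt "-110 20 163 0 0 0"

```text
time_s: 4.53
ee_pos: [0.4922, 0.0146, 0.2484]
tool_rot: [-0.0, 0.094, 0.996, 0.0]
force: [-0.1, 0.2, 0.1]
width: 0.0002
```

```bash
python3 - <<'E'
from h import *
grab('wrist','w2'); p,Rt,s=tool(); print(s['time_s'],p,Rt.as_euler('xyz',degrees=True),s['force'])
E
```

```text
4.5833 [0.49219028 0.01454016 0.24814429] [-1.79996781e+02 -7.95925656e-02  1.69164032e+02] [ 0.38008851  1.26210405 -0.33421856]
```

View pics/w2.png

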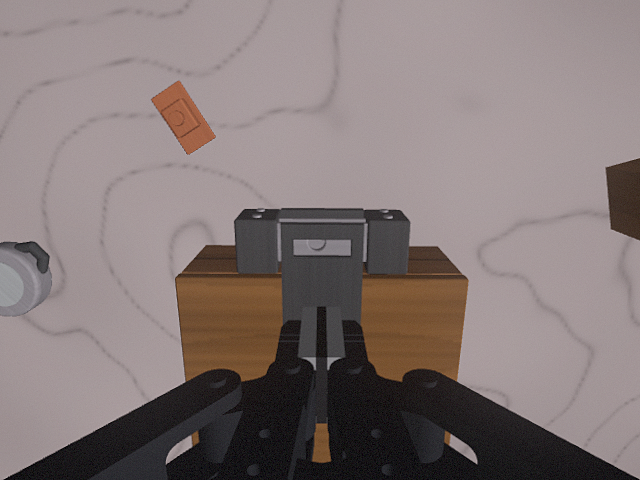

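The wrist view shows the flap shut. The hasp plate slot is centred near (322,247), with the upper bar's eye inside it at (316,244). I'll move closer with the camera pointing straight down.

Call:
carry_out --pt "10 -2 -15 0.6 3.3 0" --pt "20 -4 -35 1.3 6.7 0" --pt "30 -6 -60 1.9 10 0" --pt "40 -8 -80 2.5 13.4 0" --pt "46 -9 -100 3.2 16.7 0" --pt "46 -9 -108 3.2 16.7 0" --pt "46 -9 -108 3.2 16.7 0" --pt "46 -9 -108 3.2 16.7 0"

```text
time_s: 5.25
ee_pos: [0.5371, 0.0058, 0.1407]
tool_rot: [-0.147, 0.093, 0.985, 0.014]
force: [0.1, 0.1, 1.3]
width: 0.0001
```

```bash
python3 - <<'E'
from h import *
grab('wrist','w3'); p,Rt,s=tool(); print(s['time_s'],p,s['force'],cam('wrist')[2:])
E
```

```text
5.3 [0.5372907  0.00582129 0.14175188] [-0.51910923  0.40450178  0.22262979] (array([0.50655357, 0.01165835, 0.30046616]), array([[ 1.88194146e-01,  9.82130951e-01,  1.32575403e-03],
       [ 9.82131766e-01, -1.88193414e-01, -6.57873075e-04],
       [-3.96619331e-04,  1.42587301e-03, -9.99998905e-01]]))
```

View pics/w3.png

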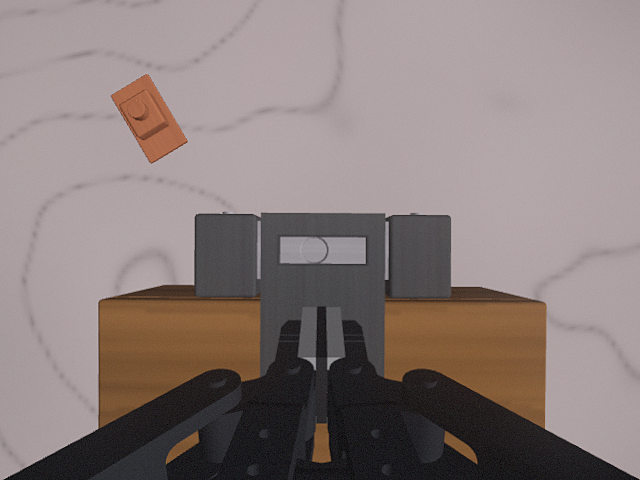

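```bash
python3 - <<'E'
from h import *
c,im,d=load('w3')
cr=im[225:280,270:380]; e=cv2.resize(cr,None,fx=7,fy=7,interpolation=2)
e=cv2.convertScaleAbs(e,alpha=1.6,beta=-60) ; cv2.imwrite('pics/w3s.png',e)
g=cv2.cvtColor(im,cv2.COLOR_BGR2GRAY)
m=(g[225:280,270:380]>105).astype(np.uint8); print(np.percentile(g[225:280,270:380],[5,25,50,75,95]))
cs,_=cv2.findContours(m,0,2); k=max(cs,key=cv2.contourArea); r=cv2.minAreaRect(k); print(r)
b=cv2.boxPoints(r)+[270,225]
W=np.array([onz(c,*x,.092) for x in b]); print(W.round(4),W.mean(0)); 
# bins: guide tops and flap sides
P=cloud(c,d)
for u,v in((222,250),(420,250),(320,220),(300,250),(320,250),(315,250),(270,250),(150,380)): print(u,v,P[v,u].round(4))
E
```

```text
[ 66.  76.  80. 148. 154.]
((52.5, 25.0), (26.0, 85.0), 90.0)
[[ 0.4976 -0.007   0.092 ]
 [ 0.5053  0.0333  0.092 ]
 [ 0.5176  0.0309  0.092 ]
 [ 0.5099 -0.0093  0.092 ]] [0.50758025 0.01198357 0.092     ]
222 250 [ 0.498  -0.0382  0.0806]
420 250 [0.517  0.0607 0.0807]
320 220 [0.4933 0.0135 0.094 ]
300 250 [0.5055 0.0006 0.0771]
320 250 [0.5075 0.0107 0.0617]
315 250 [0.5069 0.008  0.0615]
270 250 [ 0.5028 -0.0129  0.0914]
150 380 [ 0.5549 -0.0842  0.0871]
```

View pics/w3s.png

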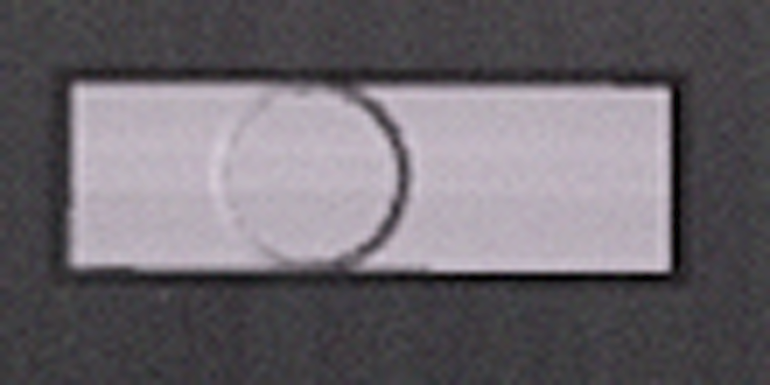

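```bash
python3 - <<'E'
from h import *
c,im,d=load('w3')
S=np.array([.50758,.01198]); yaw=np.radians(-10.8);X=np.array([np.cos(yaw),np.sin(yaw)]);Y=np.array([-X[1],X[0]])
e=onz(c,314.7,250,.076)[:2]-S; print('upper eye bin xy',e@X,e@Y)
P=cloud(c,d)
for v in (244,250,256): print([ (u,round(float((P[v,u,:2]-S)@Y)*1000,1),round(float(P[v,u,2])*1000,1)) for u in range(296,334,2)])
# slot in w2
c,im,d=load('w2'); g=cv2.cvtColor(im,cv2.COLOR_BGR2GRAY)
x0,y0=285,232; m=(g[y0:262,x0:362]>105).astype(np.uint8)
k=max(cv2.findContours(m,0,2)[0],key=cv2.contourArea); r=cv2.minAreaRect(k); print(r); 
b=cv2.boxPoints(r)+[x0,y0]; W=np.array([onz(c,*q,.092) for q in b]); print(W.round(4),W.mean(0))
# block top in w1 by contour: hsv
c,im,d=load('w1')
for z,pts in((.066,[(306.5,211.5),(364,211.5),(363.8,267),(307.2,267.2)]),(.109,[(327.5,243.7),(344.7,243.5),(345.8,261),(328,261)])):
    W=np.array([onz(c,*q,z) for q in pts]); print(W.round(4),W.mean(0))
E
```

```text
upper eye bin xy 5.877566055630303e-05 -0.004000089336805356
[(296, -13.7, 76.3), (298, -12.6, 76.7), (300, -11.6, 76.3), (302, -10.5, 77.4), (304, -10.1, 61.8), (306, -9.0, 62.0), (308, -7.9, 61.9), (310, -6.8, 60.6), (312, -5.7, 60.2), (314, -4.6, 62.3), (316, -3.5, 62.3), (318, -2.4, 61.3), (320, -1.3, 61.9), (322, -0.2, 62.2), (324, 0.9, 61.7), (326, 1.9, 76.8), (328, 2.9, 76.7), (330, 3.9, 76.5), (332, 5.0, 76.1)]
[(296, -13.7, 75.4), (298, -12.6, 76.8), (300, -11.6, 77.1), (302, -10.8, 72.2), (304, -10.1, 62.0), (306, -9.0, 62.4), (308, -7.9, 61.6), (310, -6.8, 61.1), (312, -5.7, 61.2), (314, -4.6, 60.4), (316, -3.5, 61.2), (318, -2.4, 61.2), (320, -1.3, 61.7), (322, -0.2, 61.4), (324, 0.9, 61.5), (326, 2.0, 61.9), (328, 2.9, 76.8), (330, 3.9, 76.4), (332, 5.0, 75.5)]
[(296, -13.7, 76.5), (298, -12.6, 77.3), (300, -11.7, 75.5), (302, -10.6, 76.6), (304, -10.1, 61.5), (306, -9.0, 62.2), (308, -7.9, 61.5), (310, -6.8, 61.7), (312, -5.7, 61.6), (314, -4.6, 62.3), (316, -3.5, 61.2), (318, -2.4, 62.1), (320, -1.3, 60.6), (322, -0.2, 61.9), (324, 0.9, 61.3), (326, 1.9, 76.7), (328, 2.9, 76.0), (330, 3.9, 77.5), (332, 5.0, 76.1)]
((36.5, 15.0), (14.0, 57.0), 90.0)
[[ 0.4975 -0.0074  0.092 ]
 [ 0.5053  0.0331  0.092 ]
 [ 0.5158  0.0313  0.092 ]
 [ 0.5079 -0.0096  0.092 ]] [0.50661879 0.01187015 0.092     ]
[[0.5076 0.2754 0.066 ]
 [0.5035 0.3334 0.066 ]
 [0.5627 0.3391 0.066 ]
 [0.5671 0.2797 0.066 ]] [0.53523547 0.30690702 0.066     ]
[[0.5274 0.2976 0.109 ]
 [0.5261 0.3135 0.109 ]
 [0.5431 0.316  0.109 ]
 [0.5443 0.2993 0.109 ]] [0.53520406 0.30660638 0.109     ]
```

Call:
carry_out --pt "0 5 15 0 0 0" --pt "3 35 30 0 0 2" --pt "7 75 30 0 0 4" --pt "11 115 30 0 0 6" --pt "15 155 30 0 0 8" --pt "19 195 30 0 0 11" --pt "23 235 30 0 0 13" --pt "27 270 30 0 0 15" --pt "29 303 30 0 0 15" --pt "29 303 30 0 0 15" --pt "29 303 30 0 0 15" --pt "29 303 30 0 0 15" --gripper 0

```text
time_s: 6.3
ee_pos: [0.5662, 0.3085, 0.1726]
tool_rot: [-0.147, -0.036, 0.988, -0.005]
force: [0.7, -0.2, 0.9]
width: 0.0
```

```bash
python3 - <<'E'
from h import *
grab('wrist','w4'); p,Rt,s=tool(); print(s['time_s'],p,s['force'],Rt.as_euler('xyz',degrees=True),cam('wrist')[2])
c,im,d=load('w4'); P=cloud(c,d); K=c
m=(abs(P[...,0]-.535)<.06)&(abs(P[...,1]-.3065)<.06)
for lo,hi in((.06,.069),(.10,.115)):
    q=P[m&(P[...,2]>lo)&(P[...,2]<hi)]; print(len(q),cv2.minAreaRect((q[:,:2]*1000).astype(np.float32)),np.median(q[:,2]))
cr=im[190:310,260:380]; cv2.imwrite('pics/w4b.png',cv2.resize(cr,None,fx=5,fy=5,interpolation=2))
E
```

```text
6.35 [0.56636317 0.30798881 0.17245739] [0.62719317 0.54881959 0.77787067] [ 179.97328536  -16.91791153 -175.84735989] [0.53514678 0.30597862 0.33115969]
8065 ((535.0670776367188, 306.4107360839844), (60.29305648803711, 60.068843841552734), 4.902111530303955) 0.06654699249390345
1191 ((535.2434692382812, 306.4766540527344), (17.72444725036621, 17.731395721435547), 4.036105155944824) 0.10935455913750683
```

View pics/w4b.png

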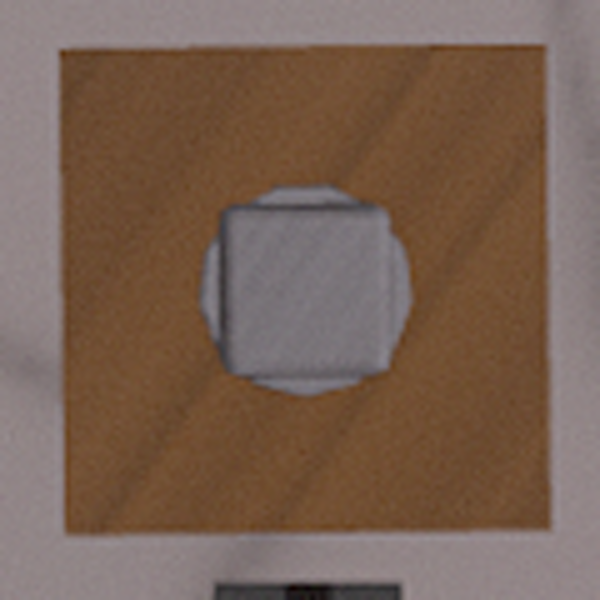

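Call:
carry_out --pt "-10 0 0 0.4 -5.6 0" --pt "-20 -1 0 0.8 -11.2 0" --pt "-31 -2 0 1.2 -16.9 0" --pt "-31 -2 0 1.2 -16.9 0" --pt "-31 -2 0 1.2 -16.9 0" --pt "-31 -2 0 1.2 -16.9 0" --pt "-31 -2 0 1.2 -16.9 0" --pt "-31 -2 0 1.2 -16.9 0" --gripper 0.7 --squeeze 60

```text
time_s: 7.02
ee_pos: [0.5363, 0.3064, 0.1711]
tool_rot: [-0.001, -0.036, 0.999, -0.0]
force: [0.6, 1.3, -0.2]
width: 0.0597
```

```bash
python3 - <<'E'
from h import *
p,Rt,s=tool(); print(s['time_s'],p,s['force'],Rt.as_matrix()[:,0],Rt.as_rotvec(),Rt.as_euler('xyz',degrees=True),s['width'])
E
```

```text
7.0167 [0.53631872 0.30637148 0.17114608] [ 0.62411406  1.339756   -0.22738527] [-0.99742496 -0.07170008  0.00159497] [ 1.12642667e-01 -3.13799083e+00  6.70305803e-04] [-1.79978802e+02 -9.13849419e-02 -1.75888355e+02] 0.059674554202991996
```

Call:
carry_out --pt "0 0 -30 0 0 0" --pt "0 0 -60 0 0 0" --pt "0 0 -80 0 0 0" --pt "0 0 -90 0 0 0" --pt "0 0 -96 0 0 0" --pt "0 0 -96 0 0 0" --pt "0 0 -96 0 0 0"

```text
time_s: 7.6
ee_pos: [0.536, 0.3069, 0.076]
tool_rot: [-0.0, -0.036, 0.999, -0.0]
force: [0.3, -0.2, 0.2]
width: 0.0597
```

Call:
carry_out --pt "0 0 0 0 0 0" --pt "0 0 0 0 0 0" --pt "0 0 0 0 0 0" --pt "0 0 0 0 0 0" --pt "0 0 0 0 0 0" --gripper 0 --squeeze 60

```text
time_s: 8.02
ee_pos: [0.5357, 0.3069, 0.0763]
tool_rot: [0.0, -0.036, 0.999, 0.0]
force: [-1.7, 0.1, 7.0]
width: 0.017
```

Call:
carry_out --pt "0 0 0 0 0 0" --pt "0 0 3 0 0 0" --pt "0 0 10 0 0 0" --pt "0 0 25 0 0 0" --pt "0 0 50 0 0 0" --pt "0 0 80 0 0 0" --pt "0 0 105 0 0 0" --pt "0 0 114 0 0 0" --pt "0 0 114 0 0 0" --pt "0 0 114 0 0 0"

```text
time_s: 8.85
ee_pos: [0.5351, 0.3066, 0.1889]
tool_rot: [-0.001, -0.036, 0.999, -0.0]
force: [-0.1, 0.5, -2.0]
width: 0.0171
```

```bash
python3 - <<'E'
from h import *
grab('side','s5'); grab('wrist','w5'); grab('scene','c5'); p,Rt,s=tool(); print(s['time_s'],p,s['force'],s['width'],Rt.as_euler('xyz',degrees=True))
c,im,d=load('w5'); a=im
c,im,d=load('s5'); uv=proj(c,p)[0]; print(uv); u,v=map(int,uv); b=cv2.resize(im[max(v-60,0):v+60,u-80:u+80],(640,480),interpolation=2)
cv2.imwrite('pics/s5c.png',b)
E
```

```text
9.0 [0.53489674 0.30650714 0.18762818] [-0.14471051 -0.59340081 -0.79675353] 0.017107050852704777 [-179.92851172   -0.20808281 -175.83216104]
[286.33671724 144.29381321]
```

View pics/s5c.png

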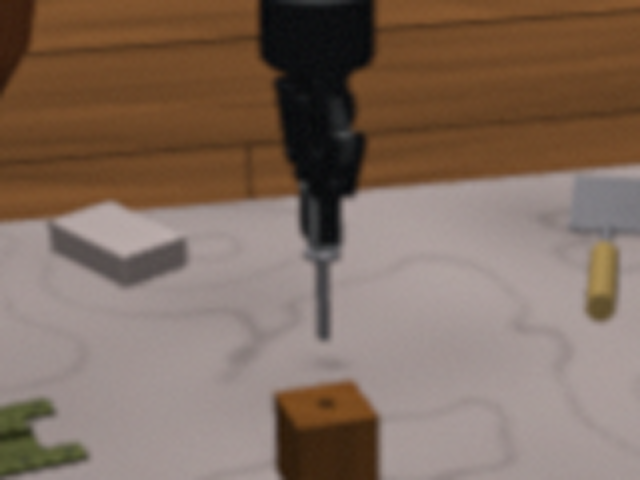

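View pics/w5.png

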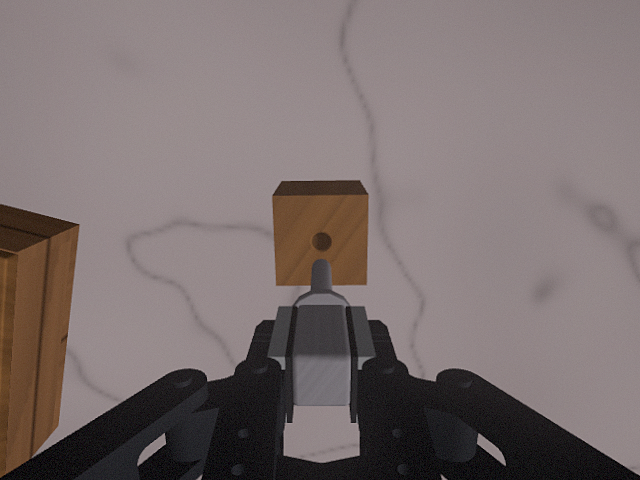

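Both views show the pin held upright. In the wrist view the shank tip is at about (321,262). Next is the catch.

Call:
carry_out --pt "-2 -20 5 0 0 0" --pt "-5 -55 10 0 0 -2" --pt "-9 -95 10 0 0 -5" --pt "-13 -135 10 0 0 -8" --pt "-17 -175 10 0 0 -10" --pt "-20 -215 10 0 0 -12" --pt "-24 -250 8 0 0 -14" --pt "-27 -280 4 0 0 -15" --pt "-28.4 -298.4 0 0 0 -15" --pt "-28.4 -298.4 0 0 0 -15" --pt "-28.4 -298.4 -10 0 0 -15" --pt "-28.4 -298.4 -14 0 0 -15" --pt "-28.4 -298.4 -14 0 0 -15" --pt "-28.4 -298.4 -14 0 0 -15"

```text
time_s: 10.17
ee_pos: [0.5069, 0.0093, 0.1747]
tool_rot: [-0.001, 0.094, 0.996, -0.0]
force: [0.6, -0.1, -1.1]
width: 0.0173
```

```bash
python3 - <<'E'
from h import *
grab('wrist','w6');grab('scene','c6');grab('side','s6'); 
for i in range(1):
    p,Rt,s=tool(); print(s['time_s'],p,s['force'],s['width'],Rt.as_euler('xyz',degrees=True))
c,im,d=load('w6'); cv2.imwrite('pics/w6c.png',cv2.resize(im[210:360,220:420],None,fx=4,fy=4,interpolation=2))
ca,ia,_=load('c6'); cb,ib,_=load('s6'); o=[]
T=p+[0,0,-.075]
for cc,ii in((ca,ia),(cb,ib)):
    u,v=map(int,proj(cc,T)[0]); print(u,v); o.append(cv2.resize(ii[v-30:v+30,u-40:u+40],(400,300),interpolation=2))
cv2.imwrite('pics/cs6.png',np.hstack(o))
E
```

```text
10.3167 [0.50715121 0.00897401 0.17541915] [ 0.56962679 -0.21031745 -0.79640218] 0.01713153686626837 [-1.79979793e+02 -4.87330943e-02  1.69234267e+02]
314 217
304 229
```

View pics/w6c.png

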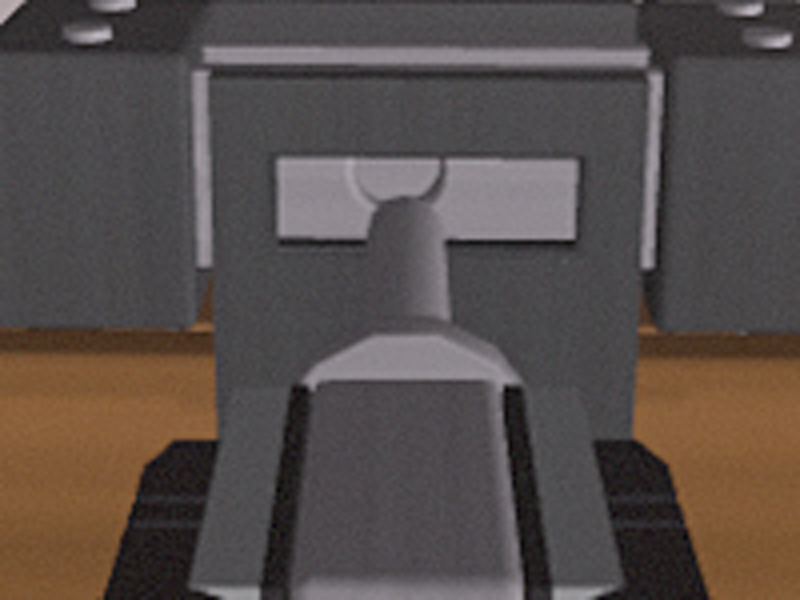

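View pics/cs6.png

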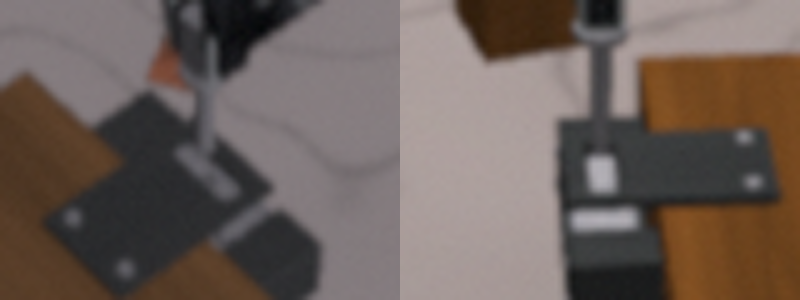

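```bash
python3 - <<'E'
from h import *
c,im,d=load('w6'); p=np.array([.5070,.0091,.1752]); 
S=np.array([.50758,.01198]); yaw=np.radians(-10.8);X=np.array([np.cos(yaw),np.sin(yaw),0]);Y=np.array([-X[1],X[0],0])
th=np.linspace(0,2*np.pi,36)
im2=im.copy()
big=cv2.resize(im[210:360,220:420],None,fx=4,fy=4,interpolation=2)
def draw(Q,col):
    uv=proj(c,Q); uv=((uv-[220,210]+.5)*4-.5).round().astype(int); cv2.polylines(big,[uv.reshape(-1,1,2)],True,col,1)
tip=np.array([*p[:2],p[2]-.072])
for r,z,col in((.004,0,(0,255,0)),(.005,.001,(0,255,255)),(.005,.05,(0,255,255)),(.013,.062,(255,0,255))):
    draw(tip+[0,0,z]+np.cos(th)[:,None]*X*r+np.sin(th)[:,None]*Y*r,col)
C=np.array([*S,.092]); draw(np.array([C+X*a*.0065+Y*b*.021 for a,b in((1,1),(1,-1),(-1,-1),(-1,1))]),(0,0,255))
E=np.array([*S,.076])-Y*.004; draw(E+np.cos(th)[:,None]*X*.0065+np.sin(th)[:,None]*Y*.0065,(255,0,0))
cv2.imwrite('pics/w6d.png',big)
dd=tip[:2]-S; print('tip in bin',dd@X[:2]*1e3,dd@Y[:2]*1e3)
E
```

```text
tip in bin -0.03006841941577721 -2.9376684445583474
```

View pics/w6d.png

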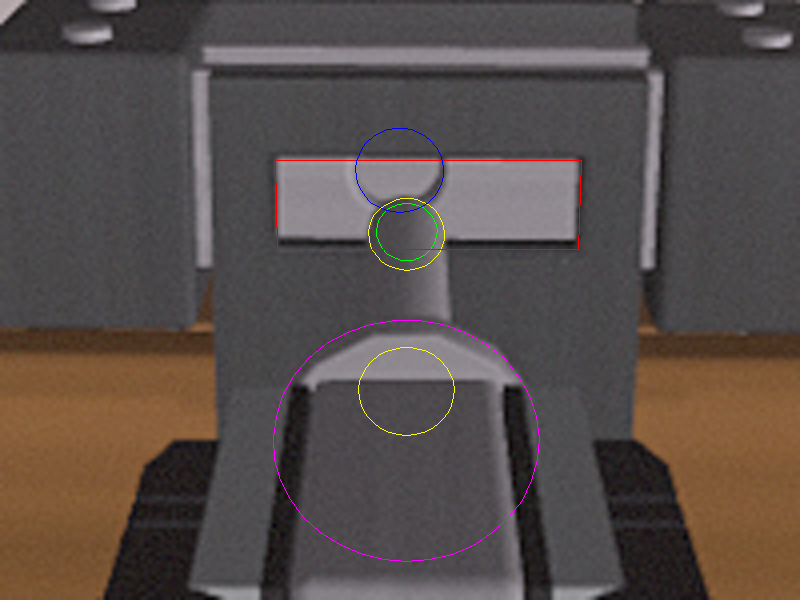

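Call:
carry_out --pt "-0.2 -1.1 -3 0 0 0" --pt "-0.2 -1.1 -6 0 0 0" --pt "-0.2 -1.1 -9 0 0 0" --pt "-0.2 -1.1 -12 0 0 0" --pt "-0.2 -1.1 -14 0 0 0" --pt "-0.2 -1.1 -14 0 0 0" --pt "-0.2 -1.1 -14 0 0 0"

```text
time_s: 10.9
ee_pos: [0.5068, 0.0072, 0.1612]
tool_rot: [-0.001, 0.094, 0.996, -0.0]
force: [-0.2, 0.9, -1.2]
width: 0.0174
```

Call:
carry_out --pt "0 0 -2 0 0 0" --pt "0 0 -4 0 0 0" --pt "0 0 -6 0 0 0" --pt "0 0 -8 0 0 0" --pt "0 0 -8 0 0 0" --pt "0 0 -8 0 0 0"

```text
time_s: 11.4
ee_pos: [0.5068, 0.0073, 0.1532]
tool_rot: [-0.001, 0.094, 0.996, -0.0]
force: [-0.4, -0.2, -2.0]
width: 0.0175
```

Call:
carry_out --pt "0 0 -2 0 0 0" --pt "0 0 -4 0 0 0" --pt "0 0 -5 0 0 0" --pt "0 0 -6 0 0 0" --pt "0 0 -7 0 0 0" --pt "0 0 -7 0 0 0"

```text
time_s: 11.9
ee_pos: [0.5068, 0.0073, 0.1461]
tool_rot: [-0.001, 0.094, 0.996, -0.0]
force: [0.1, 0.7, -1.3]
width: 0.0168
```

Call:
carry_out --pt "0 0 -1 0 0 0" --pt "0 0 -2 0 0 0" --pt "0 0 -3 0 0 0" --pt "0 0 -4 0 0 0" --pt "0 0 -5 0 0 0" --pt "0 0 -5 0 0 0"

```text
time_s: 12.4
ee_pos: [0.5068, 0.0073, 0.1411]
tool_rot: [-0.001, 0.094, 0.996, -0.0]
force: [0.9, 1.0, -1.2]
width: 0.0168
```

Call:
carry_out --pt "0 0 -1 0 0 0" --pt "0 0 -2 0 0 0" --pt "0 0 -3 0 0 0" --pt "0.4 2 -3 0 0 0" --pt "0.8 4 -3 0 0 0" --pt "1.1 6 -3 0 0 0" --pt "1.5 8 -3 0 0 0" --pt "1.9 10 -3 0 0 0" --pt "2.3 12 -3 0 0 0" --pt "2.5 13 -3 0 0 0" --pt "2.7 14 -3 0 0 0" --pt "2.8 14.4 -3 0 0 0" --pt "2.8 14.4 -3 0 0 0" --pt "2.8 14.4 -3 0 0 0"

```text
time_s: 13.57
ee_pos: [0.5097, 0.0218, 0.1384]
tool_rot: [-0.001, 0.094, 0.996, -0.0]
force: [0.3, -1.5, -1.2]
width: 0.0171
```

```bash
cat >> h.py <<'E'
S=np.array([.50758,.01198]); _y=np.radians(-10.8);BX=np.array([np.cos(_y),np.sin(_y)]);BY=np.array([-BX[1],BX[0]])
def rep():
    p,Rt,s=tool(); d=(p[:2]-S)*1e3; f=s['force']
    print(s['time_s'],'bin xy',(d@BX).round(2),(d@BY).round(2),'tipz',(p[2]*1e3-72).round(2),'F bin',(f[:2]@BX).round(1),(f[:2]@BY).round(1),f[2].round(1),'T',s['ft_torque'].round(2),'w',s['width'].round(4))
E
python3 -c "
from h import *
rep()"
```

```text
Traceback (most recent call last):
  File "h.py", line 45, in rep
    print(s['time_s'],'bin xy',(d@BX).round(2),(d@BY).round(2),'tipz',(p[2]*1e3-72).round(2),'F bin',(f[:2]@BX).round(1),(f[:2]@BY).round(1),f[2].round(1),'T',s['ft_torque'].round(2),'w',s['width'].round(4))
                                                                                                                                                                                           ^^^^^^^^^^^^^^^^
AttributeError: 'float' object has no attribute 'round'
```

Call:
carry_out --pt "0 0 -1.5 0 0 0" --pt "0 0 -3 0 0 0" --pt "0 0 -4 0 0 0" --pt "0 0 -5 0 0 0" --pt "0 0 -6 0 0 0" --pt "0 0 -7 0 0 0" --pt "0 0 -7 0 0 0"

```text
time_s: 14.15
ee_pos: [0.5096, 0.0217, 0.1311]
tool_rot: [-0.001, 0.094, 0.996, -0.0]
force: [0.4, -0.6, -2.2]
width: 0.0168
```

```bash
sed -i "s/s\['width'\].round(4)/round(float(s['width']),4)/" h.py; python3 -c "
from h import *
rep()"
```

```text
14.15 bin xy 0.2 9.93 tipz 59.12 F bin 0.5 -0.5 -2.2 T [-0.24 -0.11 -0.03] w 0.0168
```

Call:
carry_out --pt "0 0 -1 0 0 0" --pt "0 0 -2 0 0 0" --pt "0 0 -3 0 0 0" --pt "0 0 -3 0 0 0"

```text
time_s: 14.48
ee_pos: [0.5096, 0.0217, 0.1281]
tool_rot: [-0.001, 0.094, 0.996, -0.0]
force: [0.7, -1.5, -2.0]
width: 0.0169
```

Call:
carry_out --pt "0 0 -1 0 0 0" --pt "0 0 -2 0 0 0" --pt "0 0 -3 0 0 0" --pt "0 0 -4 0 0 0" --pt "0 0 -5 0 0 0" --pt "0 0 -5 0 0 0"

```text
time_s: 14.98
ee_pos: [0.5096, 0.0217, 0.1231]
tool_rot: [-0.001, 0.094, 0.996, -0.0]
force: [0.6, -0.6, -1.8]
width: 0.0173
```

```bash
python3 -c "
from h import *
rep()"
```

```text
14.9833 bin xy 0.18 9.91 tipz 51.13 F bin 0.7 -0.5 -1.8 T [-0.35 -0.14  0.06] w 0.0173
```

Call:
carry_out --pt "-0.4 -1.5 0 0 0 0" --pt "-0.7 -3 0 0 0 0" --pt "-0.9 -4.5 0 0 0 0" --pt "-1.2 -6 0 0 0 0" --pt "-1.5 -7.5 0 0 0 0" --pt "-1.7 -8.7 0 0 0 0" --pt "-1.9 -9.7 0 0 0 0" --pt "-1.9 -9.7 0 0 0 0" --pt "-1.9 -9.7 0 0 0 0"

```text
time_s: 15.73
ee_pos: [0.5077, 0.0123, 0.1233]
tool_rot: [-0.001, 0.095, 0.996, 0.0]
force: [1.1, 4.9, -2.1]
width: 0.0171
```

```bash
python3 -c "
from h import *
rep()"
```

```text
15.7333 bin xy 0.02 0.32 tipz 51.31 F bin 0.2 5.0 -2.1 T [ 1.12 -0.14 -0.03] w 0.0171
```

Call:
carry_out --pt "0 -0.3 -1 0 0 0" --pt "0 -0.3 -2 0 0 0" --pt "0 -0.3 -3 0 0 0" --pt "0 -0.3 -4 0 0 0" --pt "0 -0.3 -5 0 0 0" --pt "0 -0.3 -5.5 0 0 0" --pt "0 -0.3 -6 0 0 0" --pt "0 -0.3 -6 0 0 0"

```text
time_s: 16.4
ee_pos: [0.5081, 0.012, 0.1176]
tool_rot: [0.0, 0.094, 0.996, 0.0]
force: [1.9, 5.1, 1.3]
width: 0.017
```

```bash
python3 -c "
from h import *
rep()"
```

```text
16.4 bin xy 0.51 0.08 tipz 45.6 F bin 0.9 5.4 1.3 T [ 1.12 -0.38 -0.02] w 0.017
```

Call:
carry_out --pt "0 0 -0.5 0 0 0" --pt "0 0 -1 0 0 0" --pt "0 0 -1 0 0 0"

```text
time_s: 16.65
ee_pos: [0.5082, 0.0119, 0.1167]
tool_rot: [0.0, 0.094, 0.996, 0.0]
force: [2.1, 5.6, 1.6]
width: 0.017
```

```bash
python3 -c "
from h import *
rep()"
```

```text
16.65 bin xy 0.65 0.09 tipz 44.68 F bin 1.0 5.9 1.6 T [ 1.18 -0.41 -0.01] w 0.017
```

Call:
carry_out --pt "0.5 0 0 0 0 0" --pt "0.8 0 -0.5 0 0 0" --pt "0.8 0 -1 0 0 0" --pt "0.8 0 -1.5 0 0 0" --pt "0.8 0 -2 0 0 0" --pt "0.8 0 -2 0 0 0"

```text
time_s: 17.15
ee_pos: [0.5087, 0.0119, 0.1144]
tool_rot: [-0.0, 0.094, 0.996, 0.0]
force: [1.1, 5.5, 1.1]
width: 0.0169
```

```bash
python3 -c "
from h import *
rep()"
```

```text
17.15 bin xy 1.07 0.14 tipz 42.41 F bin 0.1 5.6 1.1 T [ 1.2  -0.21 -0.  ] w 0.0169
```

Call:
carry_out --pt "0 0 -1 0 0 0" --pt "0 0 -2 0 0 0" --pt "0 0 -3 0 0 0" --pt "0 0 -4 0 0 0" --pt "0 0 -5 0 0 0" --pt "0 0 -5 0 0 0"

```text
time_s: 17.65
ee_pos: [0.5087, 0.0119, 0.1093]
tool_rot: [-0.0, 0.094, 0.996, 0.0]
force: [0.6, 5.2, -0.1]
width: 0.0169
```

Call:
carry_out --pt "0 0 -1 0 0 0" --pt "0 0 -2 0 0 0" --pt "0 0 -3 0 0 0" --pt "0 0 -4 0 0 0" --pt "0 0 -5 0 0 0" --pt "0 0 -5 0 0 0"

```text
time_s: 18.15
ee_pos: [0.5087, 0.0119, 0.1043]
tool_rot: [-0.0, 0.094, 0.996, 0.0]
force: [2.0, 6.0, -0.5]
width: 0.017
```

```bash
python3 -c "
from h import *
rep()"
```

```text
18.15 bin xy 1.06 0.14 tipz 32.31 F bin 0.8 6.3 -0.5 T [ 1.19 -0.26  0.  ] w 0.017
```

Call:
carry_out --pt "0 0 -0.7 0 0 0" --pt "0 0 -1.4 0 0 0" --pt "0 0 -2 0 0 0" --pt "0 0 -2 0 0 0"

```text
time_s: 18.48
ee_pos: [0.5087, 0.0119, 0.1024]
tool_rot: [-0.0, 0.094, 0.996, 0.0]
force: [0.2, 5.9, 0.3]
width: 0.017
```

Call:
carry_out --pt "0 0 -0.5 0 0 0" --pt "0 0 -0.8 0 0 0" --pt "0 0 -0.8 0 0 0"

```text
time_s: 18.73
ee_pos: [0.5087, 0.012, 0.1021]
tool_rot: [-0.0, 0.094, 0.996, 0.0]
force: [-1.0, 6.5, 9.9]
width: 0.0169
```

```bash
python3 -c "
from h import *
rep()"
```

```text
18.7333 bin xy 1.08 0.19 tipz 30.13 F bin -2.2 6.2 9.9 T [1.26 0.16 0.01] w 0.0169
```

Call:
carry_out --pt "0 0.3 0.5 0 0 0" --pt "0 0.3 0.5 0 0 0"

```text
time_s: 18.9
ee_pos: [0.5087, 0.012, 0.1022]
tool_rot: [-0.0, 0.094, 0.996, -0.0]
force: [0.4, 3.5, 4.4]
width: 0.0173
```

Call:
carry_out --pt "0 0 0 0 0 0" --pt "0 0 0 0 0 0" --pt "0 0 0 0 0 0" --pt "0 0 0 0 0 0" --pt "0 0 0 0 0 0" --pt "0 0 0 0 0 0" --gripper 0.7

```text
time_s: 19.4
ee_pos: [0.5085, 0.0119, 0.102]
tool_rot: [-0.001, 0.094, 0.996, -0.0]
force: [-1.0, -0.6, -0.1]
width: 0.0594
```

Call:
carry_out --pt "0 0 5 0 0 0" --pt "0 0 20 0 0 0" --pt "0 0 45 0 0 0" --pt "0 0 80 0 0 0" --pt "-20 4 115 0 0 0" --pt "-40 8 140 0 0 0" --pt "-40 8 140 0 0 0" --pt "-40 8 140 0 0 0" --pt "-40 8 140 0 0 0"

```text
time_s: 20.15
ee_pos: [0.4686, 0.0199, 0.2419]
tool_rot: [-0.0, 0.094, 0.996, -0.0]
force: [0.1, -1.1, -1.0]
width: 0.0598
```

```bash
python3 - <<'E'
from h import *
rep(); grab('wrist','w7');grab('side','s7')
c,im,d=load('s7'); cc,ii,dd=load('w7'); P=cloud(cc,dd)
u,v=map(int,proj(c,np.array([.508,.012,.09]))[0]); b=cv2.resize(im[v-45:v+45,u-50:u+70],(400,300),interpolation=2)
uv=proj(cc,np.array([*S,.1]))[0].astype(int); a=cv2.resize(ii[max(uv[1]-70,0):uv[1]+50,uv[0]-80:uv[0]+80],(400,300),interpolation=2)
cv2.imwrite('pics/ws7.png',np.hstack([a,b]))
m=np.hypot(P[...,0]-S[0],P[...,1]-S[1])<.03
for lo,hi in((.086,.094),(.0945,.1),(.125,.145)):
    q=P[m&(P[...,2]>lo)&(P[...,2]<hi)]; print(lo,len(q),np.median(q,0) if len(q) else '')
E
```

```text
20.15 bin xy -39.74 0.51 tipz 169.9 F bin 0.3 -1.1 -1.0 T [ 0.04 -0.03 -0.  ] w 0.0598
0.086 2454 [0.50478561 0.01401908 0.09244732]
0.0945 303 [0.50032293 0.0146582  0.09727207]
0.125 882 [0.50546948 0.01250724 0.13513621]
```

View pics/ws7.png

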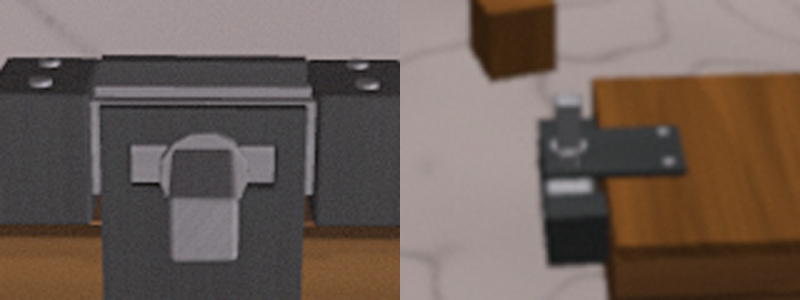

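The views show the pin upright in the catch with its collar on the plate. By depth, the collar top is at 97.3 mm, the plate at 92.4 mm and the head top at 135.1 mm. The gripper is clear, so I'm handing in.

```bash
python3 -c "
from h import *
print(ticket.sign_off())"
```

```text
the job is handed in; nothing more can be done
None
```

The flap is shut and the pin is home in the catch with its collar on the hasp plate. I let go and handed the job in at about 20 s.

- **Threading:** The upper bar's eye showed through the slot about 4 mm to one side. The lower eye was out of sight, so I dragged the pin about 10 mm to the other side, where it dropped through without contact. I then drew both bars back to the axis and eased the pin over the lug's chamfer, after shifting it about 1 mm.
- **Forces:** The highest readings between moves were about 10 N downward as the collar seated and about 6 N sideways. The limit is 40 N.
- **Last checks:** The collar top was 4.9 mm above the plate, which matches its 5 mm thickness. The head top was at 135.1 mm, against 135 mm expected when fully seated. The pin looked upright and the gripper was about 140 mm clear.
- **Disagreement:** The lug hole lay about 1 mm further towards the bin than the camera measurement of the slot suggested. That is within the calibration's 2 mm.
- **Not checked:** I did not re-measure the padlock, hinges or cupboard catch at the end. My moves stayed away from them.

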